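Clamp the repaired tamper in the bar clamp

TASK

The coffee tamper lying in the bench clamp has a freshly fixed handle and must be pressed home. Swing the red-balled latch down over its neck until it rests in its yellow catch, then pump the orange squeeze levers to ratchet the jaw up to the handle and press until green shows on the gauge pins behind the jaw, never red; do not push the jaw or the tamper directly, and leave the other things on the counter alone. Finish while still holding the levers squeezed with green showing: do not let go.

Things in the scene. Friction and masses are not known exactly. Their poses are not given: they have to be found in the camera images.
- station: Bench clamp fixed on a dark steel plate 130 x 370 x 8 mm. Origin under the plate's centre, on the counter; z up. Its y axis is the clamp's line: the jaw travels to +y, towards a fixed end stop; the squeeze levers stand near -y. The clamping line is at x=0, z=43 mm. Tops: levers 132 mm, closed latch ball 71 mm, end stop 74 mm, jaw head 68 mm.
- stop_face (a point): Centre of the end stop's face, on the clamp's line, 150 mm along +y from the plate's centre, 43 mm up; axes as the station's. The stop is 70 mm wide (x) and 16 mm thick, and lies to +y of this point.
- latch_hinge (a point): Middle of the latch's hinge pin (pin along the station's y), at x=+50, y=+106, z=62 mm of the station.
- latch_catch (a point): Where the closed latch strap rests in the yellow forked catch: x=-50, y=+106, z=62 mm of the station.
- latch_ball (a point): Centre of the red ball, 18 mm in diameter, on the latch's free end, 115 mm from the hinge pin. The strap is 14 mm wide, 5 mm thick.
- latch (a joint): Latch angle in rad: 0 = closed (strap level, pointing to the station's -x, resting in the catch), 1.57 = standing straight up over its hinge, 1.9 = open stop. The ball stands at hinge + 115 mm x (-cos, sin) in the station's x and z. Stiff hinge: stays where it is left, turns with about 1 N at the ball.
- squeeze_mid (a point): Midway between the two orange squeeze levers, 107 mm up, at x=0, y=-110 mm of the station. Squeeze from above along the station's y, a finger outside each lever; they are linked and close evenly about this point. Grips 34 mm wide (x), from 78 to 132 mm up; over their outer faces 66 mm released, about 24 mm fully squeezed. They spring open; 3 to 10 N per finger closes them.
- trigger (a joint): Angle of the rear lever, rad: 0 = released, 0.235 = squeezed to its stop; width over the grips is about 66 mm - 176 mm/rad x angle. Squeezing drives the jaw about 60 mm/rad (1 mm per 3 mm of width) by a pawl on rungs 5 mm apart, after up to 5 mm of idle jaw travel; released, the pawl clicks back and friction (3.5 N) keeps the bar in place. A full stroke gives 10 mm, at most 15.
- jaw (a joint): Advance of the blue jaw and its toothed bar towards the end stop, in m, 0 = fully back, at most 0.064. With nothing compressed the pad face lies at y = 15 mm + this value in the station's frame.
- plunger (a joint): How far the spring pad is pushed back into the jaw, m: 0 = free, 0.014 = solid; 1 N per mm. Two gauge pins (9 mm thick, 22 mm either side of the clamp's line) stick out behind the blue jaw head by this amount: first 5 mm white, next 5 mm green, then red. 5 to 10 mm is green without red. If the levers are let go the bar slips back and only about 3 mm stays.
- jaw_pad: Black rubber pad 52 mm wide, 32 mm high, 4 mm thick on the jaw's front; origin and axes shift with the jaw, see pad_face.
- pad_face (a point): Centre of the pad's pressing face, on the clamp's line, 43 mm up.
- jaw_head: Blue jaw head, 68 x 14 x 47 mm, that carries the pad; it is part of the ratchet bar. Not to be pushed by hand.
- grip_front: Orange grip of the front squeeze lever (towards the jaw), 34 x 10 x 54 mm; its origin lies at the lever's pivot, 12 mm above the counter, 18 mm to the +y side of squeeze_mid.
- grip_rear: Orange grip of the rear squeeze lever (the trigger), 34 x 10 x 54 mm; its origin lies at the lever's pivot, 12 mm above the counter, 18 mm to the -y side of squeeze_mid.
- tamper: Coffee tamper lying on its side in the clamp's saddles: bare metal base disc 58 mm in diameter and 24 mm thick, dark wooden handle with a 24 mm neck and a 40 mm knob, 92 mm long in all. Origin at the centre of the flat metal face, which looks along +y to the end stop; the handle points along -y to the jaw. It starts 1 to 5 mm short of the stop and the jaw pushes it home.
- tamper_end (a point): Centre of the handle's end, which the pad will press, 92 mm from the flat metal face.
- milk_jug: Steel milk jug, 84 mm in diameter, 110 mm high; origin under its centre. Leave alone.
- espresso_cup: White espresso cup with a handle, 64 mm in diameter, 60 mm high; origin under its centre. Leave alone.
- cleaner_jar: Jar with a blue cap, 74 mm in diameter, 120 mm high; origin under its centre. Leave alone.
- gasket: Black rubber ring, 72 mm outside diameter, 9 mm high; origin under its centre. Leave alone.
- screwdriver: Screwdriver lying on the counter. Leave alone.
- brush: Cleaning brush lying on the counter. Leave alone.
- portafilter: Portafilter lying on the counter, 78 mm bowl 34 mm high, black handle to its -x, about 200 mm long. Leave alone.
Things that resemble listed ones, but are neither listed nor needed, are in the scene too. What is shaped like the tamper but purple is not meant.

How it is judged:
By the outcome, as a careful person would: the job done as asked, in the order asked, and still so for the second after the job is handed in, while the arm keeps its last pose, push and grip.
It also fails if it takes over 64 s, if anything falls off the work surface, if the arm or the gripper's body presses on something with over 40 N, if the wrist force passes 120 N, or if a joint passes its speed limit or range.

ROBOT

A 6-joint arm with a two-finger parallel gripper is mounted at the origin on the work surface. World frame = base frame: x ahead of the robot, y to its left, z up, the work surface at z = 0. Lengths are in m, angles in rad, forces in N, time in s.
With the tool pointing down it reaches from about 0.425 to 0.925 m from the base axis. Payload 12.5 kg.
Tool frame: the origin (TCP) lies at the very end of the fingers, on their centre line; the grasp point (between the pads) lies 19 mm behind it; z points along the fingers, y is the line along which they close (so a half turn about z gives the same grasp; the last joint's range is limited). The gripper opens to 85 mm and grips with 20 to 120 N. Pads are 22 mm wide; open, the fingers measure 114 mm over their backs; the gripper's body (76 mm by 85 mm) begins 54 mm behind the grasp point. The pads swing forward as they close: fully open they stand 13 mm farther back than shut.
Start: joints at [-1.33, 0.491, 1.559, -0, 1.092, -0.106], TCP at [0.212, -0.588, 0.231] pointing down, gripper open.
Joint ranges: [-3.1, 3.1], [-0.84, 2.19], [0.05, 2.79], [-1.13, 4.28], [0.06, 2.93], [-2.69, 2.69]. Speed limits (rad/s): [2.22, 2.22, 2.79, 3.14, 3.14, 3.14].

INTERFACE

Orientations are given as a unit quaternion [x, y, z, w].
In Python, from rig import r, vision gives the robot as it stands.
- The arm moves only by the shell command python3 -m inch 'ROWS'. ROWS is JSON, one flat list of numbers, 7 for each row, row after row: the turn, a rotation vector about the world's x, y, z in rad, then the shift along the world's x, y, z in cm, then the closure in counts, from 0 (fully open) to 255 (shut). A call has 1 to 10 rows; each row is the pose to reach, as a shift and turn from the pose commanded when the call began; what a row does not reach only later rows make up. A row lasts 1/12 s, in which the tool goes at most 41.7 mm and 7.16 degrees, less where a joint would pass 70% of its speed; a pose out of reach is approached as far as the arm can. A call with a gripper value outside its range is refused whole. The fingers move at their own pace and stop on an object; the grip force is fixed at half the most. Time passes only in rows, so rows that repeat a pose let the fingers close. It gives the time, the measured TCP pose, the force, the opening and the grip force at its end, in the units of the state.
- r.get_state(): the state, without advancing time (a new reading comes with each control period).
- vision.camera(name): name is "scene" or "top" or "wrist"; returns (picture, depth): 420x560x3 uint8, red, green, blue; 420x560 float32, m along the optical axis (not along the pixel's ray), 0 where there is no reading.
- vision.camera_model(name): a dict with "fx", "fy", "cx", "cy" (pixels), "world_from_camera" (4x4, takes a point from camera to world coordinates). Camera axes: x right, y down, z forward; pixel columns grow to the right and rows downward; lengths in m; the calibration is good to about 2 mm. The wrist camera is an equidistant fisheye: a pixel r from the principal point sees the ray r / f radians off the axis. A picture is of the moment at which its call begins: read the wrist's pose just before it. camera_model takes no time and is no camera call; for the wrist camera it gives the pose at the moment of the call.
- r.sign_off(): hands the job in; it is judged then, once.
The state is a dict: "time_s": time; "joint_positions": joint angles; "joint_velocities": joint speeds; "effort": joint torques, N m; "eef_pos": TCP position; "orientation": TCP orientation; "ft_force": force on the tool from outside, world axes, zero at the start; "torque": the same for the moment, N m; "grip_width": opening from 0.0 (shut) to 1.0 (fully open); "finger_force": force on a finger pad.
Only numpy, scipy, OpenCV 4.12 (cv2) and the standard library are available. Lean on these libraries where they do the work, as an engineer would, in place of code of your own. Each camera call takes 0.05 s, during which the arm holds its last target. There are 200 camera calls.

## Working session

There is one attempt and no reset: what is moved stays moved. The work goes in short steps, Python scripts to look and compute and a shell command to move; the robot and the scene stay as the last step left them, time stands still between calls to the robot, and variables do not carry over. Pictures are saved under pics/ and viewed, at most 10 in all, crops included, and the job is handed in when it is done.

```bash
mkdir -p pics; ls
python3 - <<'E'
from rig import r, vision
import cv2,numpy as np
for n in ("scene","top"):
    p,d=vision.camera(n); cv2.imwrite(f"pics/{n}0.png",p[:,:,::-1]); np.save(f"pics/{n}0.npy",d)
    m=vision.camera_model(n); print(n,m)
s=r.get_state(); print({k:np.round(v,3).tolist() for k,v in s.items()})
E
```

```text
pics
scene {'fx': 526.1929173750008, 'fy': 526.1929173750008, 'cx': 285.1663528652968, 'cy': 207.5248192405149, 'world_from_camera': array([[ 0.64772698,  0.63075673, -0.42731219,  1.08970915],
       [ 0.76183116, -0.53038064,  0.37190008, -0.46294249],
       [ 0.00794036, -0.56642946, -0.82407198,  1.23007257],
       [ 0.        ,  0.        ,  0.        ,  1.        ]])}
top {'fx': 508.249723931653, 'fy': 508.249723931653, 'cx': 288.72127726846367, 'cy': 210.19503508863698, 'world_from_camera': array([[-0.02667685, -0.99154663,  0.12697885,  0.32704576],
       [-0.99961488,  0.02743128,  0.00419607,  0.02243724],
       [-0.00764379, -0.12681801, -0.99189655,  1.51354265],
       [ 0.        ,  0.        ,  0.        ,  1.        ]])}
{'time_s': 0.1, 'joint_positions': [-1.33, 0.491, 1.559, 0.0, 1.092, -0.106], 'joint_velocities': [0.001, -0.003, 0.0, 0.001, 0.0, -0.0], 'effort': [0.004, -61.945, -26.202, -0.0, 0.003, 0.0], 'eef_pos': [0.212, -0.588, 0.231], 'orientation': [0.985, 0.173, -0.0, -0.0], 'ft_force': [0.697, 0.175, 0.427], 'torque': [-0.02, 0.04, 0.012], 'finger_force': 0.0, 'grip_width': 0.997}
```

View pics/scene0.png

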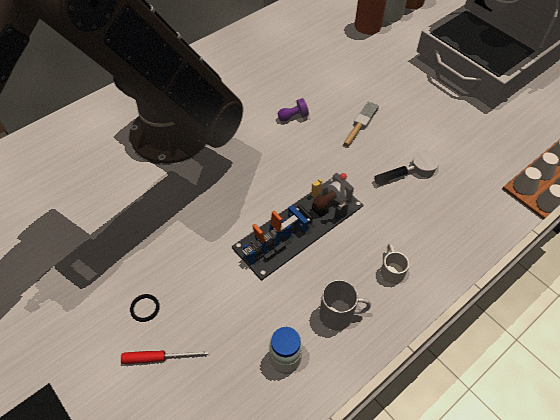

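View pics/top0.png

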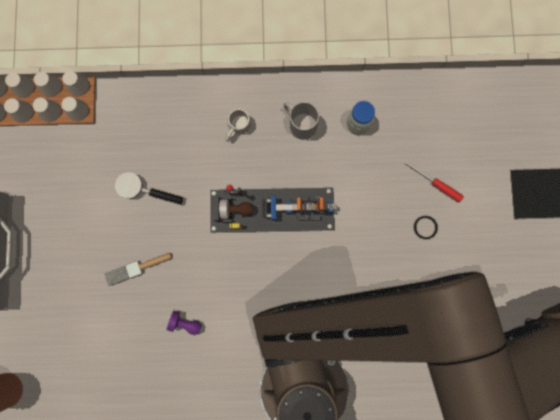

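The scene view shows the clamp in mid-counter, with the tamper at (325,200) and the red ball at (343,177). In the top view the plate spans (210–335, 188–232), the ball is at (229,188) and the levers are near (299–323, 205). The purple lookalike at (185,323) is not the one meant. Next I'll measure the plate and confirm in an enlarged crop.

```bash
cat > h.py <<'E'
from rig import r, vision
import cv2,numpy as np
def cloud(d,m):
    v,u=np.mgrid[:d.shape[0],:d.shape[1]]
    c=np.stack([(u-m['cx'])/m['fx']*d,(v-m['cy'])/m['fy']*d,d],-1)
    T=m['world_from_camera']; return c@T[:3,:3].T+T[:3,3]
E
python3 - <<'E'
from h import *
top=cv2.imread("pics/top0.png"); d=np.load("pics/top0.npy"); P=cloud(d,vision.camera_model("top"))
g=top.max(2); W=P[180:240,200:345]; G=g[180:240,200:345]
# plate: dark pixels or anything above 5 mm
m=((G<75)|(W[...,2]>.02)).astype(np.uint8); m=cv2.morphologyEx(m,cv2.MORPH_OPEN,np.ones((5,5)))
mm=m.astype(bool)&(W[...,2]<.02)
pl=W[mm]; print(len(pl),np.median(pl[:,2]))
rc=cv2.minAreaRect(pl[:,:2].astype(np.float32)*1000); print(rc, cv2.boxPoints(rc))
for n in("top","scene"):
    im=cv2.imread(f"pics/{n}0.png").astype(int); d=np.load(f"pics/{n}0.npy");Q=cloud(d,vision.camera_model(n))
    b,gg,rr=im[...,0],im[...,1],im[...,2]
    near=(abs(Q[...,0]-.34)<.12)&(abs(Q[...,1]-.05)<.25)
    def rep(l,k):
        k=k.astype(np.uint8); nn,lab,st,ce=cv2.connectedComponentsWithStats(k)
        for i in range(1,nn):
            if st[i,4]>5: q=Q[lab==i]; print(n,l,st[i,4],ce[i].round(1),np.median(q,0).round(4),q.max(0).round(4))
    rep("red",(rr>130)&(gg<70)&(b<70)); rep("or",(rr>150)&(gg>70)&(gg<130)&(b<90)); rep("ye",(rr>150)&(gg>140)&(b<90))
    rep("blue",(b>110)&(rr<70))
a=cv2.resize(cv2.imread("pics/top0.png")[175:245,200:345],None,fx=5,fy=5,interpolation=2)
cv2.imwrite("pics/c1.png",a)
E
```

```text
783 0.008473932358016523
((513.0939331054688, 74.32711791992188), (348.9456481933594, 117.70912170410156), 82.73816680908203) [[ 432.6574   -91.3068 ]
 [ 549.4224  -106.18569]
 [ 593.53046  239.96103]
 [ 476.76544  254.83994]]
top red 217 [447.6 189.8] [ 0.5652 -0.4439  0.0235] [ 0.6002 -0.4004  0.0332]
top red 18 [229.  187.5] [0.5619 0.1851 0.1855] [0.5665 0.1902 0.1907]
top or 11 [91.3 80.9] [0.9401 0.6272 0.0111] [0.9448 0.6335 0.0158]
top or 63 [88.1 96.9] [0.8852 0.6349 0.0125] [0.905  0.6586 1.5135]
top or 13 [ 90.7 105.5] [0.8614 0.6266 0.0117] [0.8662 0.6333 0.0172]
top or 59 [ 63.6 118.5] [0.8192 0.7093 0.012 ] [0.8383 0.7287 0.0178]
top or 11 [ 88.1 118.5] [0.8197 0.6339 0.0123] [0.8227 0.6459 0.0148]
top or 41 [  8.6 122.1] [0.8141 0.8756 0.0122] [0.821  0.9046 0.0184]
top or 31 [ 34.3 121.6] [0.8135 0.7983 0.0117] [0.8174 0.822  0.0166]
top or 28 [298.2 202.7] [0.5247 0.0021 0.1312] [0.5373 0.0051 0.1395]
top or 31 [321.  202.7] [ 0.5215 -0.0608  0.1321] [ 0.536  -0.0574  0.1401]
top or 7 [167.4 255.4] [0.3955 0.3866 0.021 ] [0.3958 0.3957 0.0231]
top ye 25 [234.9 225.3]
[... 689 characters left out ...]
.0897 0.7918 1.2301]
scene or 25 [541.5 182.3] [0.8722 0.7192 0.0113] [0.8772 0.7321 0.0162]
scene or 31 [276.6 215.1] [0.5237 0.0018 0.131 ] [0.5377 0.0055 0.135 ]
scene or 37 [257.  228.1] [ 0.5205 -0.0597  0.1309] [ 0.5386 -0.0133  0.1369]
scene ye 21 [316.2 183. ] [0.475  0.1867 0.0582] [0.4822 0.1967 0.0712]
scene blue 91 [298.2 213.8] [0.5254 0.0747 0.0682] [0.5567 0.0825 0.0734]
scene blue 6 [288.5 226. ] [0.5369 0.0307 0.0657] [0.5375 0.0378 0.0695]
scene blue 6 [245.7 245.2] [ 0.5093 -0.09    0.0645] [ 0.5116 -0.0857  0.0656]
scene blue 7 [251.9 251.9] [ 0.5346 -0.091   0.0643] [ 0.537  -0.0845  0.0672]
scene blue 628 [285.4 340.6] [ 0.7829 -0.1899  0.1203] [ 1.0897 -0.1585  1.2301]
```

View pics/c1.png

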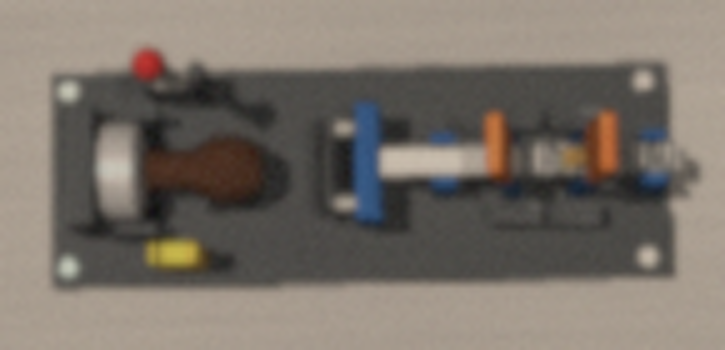

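The crop shows the real tamper (steel base, dark wooden handle) in the clamp. The latch ball is upright at crop (147,65), the yellow catch at (174,254), the jaw at (368,160) and the levers at (495,143) and (603,143). Next I'll fit the station pose from the bolts, levers, catch and jaw.

Run:
```python
from h import *
m=vision.camera_model("top");T=m['world_from_camera']
def ray(u,v,z):
    d=T[:3,:3]@np.array([(u-m['cx'])/m['fx'],(v-m['cy'])/m['fy'],1]); return T[:3,3]+d*(z-T[2,3])/d[2]
B=np.array([ray(200+x/5-.4,175+y/5-.4,.010) for x,y in((69,92),(643,80),(69,268),(648,257))])
print(B.round(4)); c=B.mean(0); yv=(B[0]+B[2]-B[1]-B[3])[:2]; print("centre",c,"yaw",-yv[0]/np.hypot(*yv))
def st(psi,c,x,y): return c[:2]+np.array([x*np.cos(psi)-y*np.sin(psi),x*np.sin(psi)+y*np.cos(psi)])
psi=-np.arctan2(yv[0],yv[1])
for p in (psi,-.03):
  for n,x,y in(("mid",0,-.11),("hinge",.05,.106),("catch",-.05,.106)): print(p,n,st(p,c,x,y).round(4))
```

```text
[[ 0.5777  0.2532  0.01  ]
 [ 0.5754 -0.091   0.01  ]
 [ 0.4718  0.254   0.01  ]
 [ 0.4689 -0.0901  0.01  ]]
centre [0.52345904 0.08154568 0.01      ] yaw -0.0075540944198677325
-0.007554166266617912 mid [ 0.5226 -0.0285]
-0.007554166266617912 hinge [0.5743 0.1872]
-0.007554166266617912 catch [0.4743 0.1879]
-0.03 mid [ 0.5202 -0.0284]
-0.03 hinge [0.5766 0.186 ]
-0.03 catch [0.4767 0.189 ]
```

```bash
python3 -m inch '[0,0,-0.355,34,29,5,255, 0,0,-0.355,34,29,5,255, 0,0,-0.355,34,29,5,255, 0,0,-0.355,34,29,5,255, 0,0,-0.355,34,29,5,255, 0,0,-0.355,34,29,5,255, 0,0,-0.355,34,29,5,255, 0,0,-0.355,34,29,5,255, 0,0,-0.355,34,29,5,255, 0,0,-0.355,34,29,5,255]'
```

```text
time_s: 0.93
eef_pos: [0.5273, -0.3186, 0.2775]
orientation: [1.0, -0.004, -0.0, -0.0]
ft_force: [0.5, -1.0, -0.7]
grip_width: -0.002
finger_force: 0.0
```

```bash
python3 -m inch '[0,0,0,6,49,-1,255, 0,0,0,6,49,-1,255, 0,0,0,6,49,-1,255, 0,0,0,6,49,-1,255, 0,0,0,6,49,-1,255, 0,0,0,6,49,-1,255, 0,0,0,6,49,-1,255, 0,0,0,6,49,-1,255, 0,0,0,6,49,-1,255, 0,0,0,6,49,-1,255]'; python3 -m inch '[0,0,0,0,7,0,255, 0,0,0,0,7,0,255, 0,0,0,0,7,0,255, 0,0,0,0,7,0,255]'
```

```text
time_s: 1.77
eef_pos: [0.5765, 0.0953, 0.2688]
orientation: [1.0, -0.004, -0.0, 0.0]
ft_force: [2.1, -0.6, -0.7]
grip_width: -0.001
finger_force: 0.0
time_s: 2.1
eef_pos: [0.5763, 0.1646, 0.2685]
orientation: [1.0, -0.003, -0.0, 0.0]
ft_force: [0.5, -0.4, -0.5]
grip_width: 0.001
finger_force: 0.0
```

```bash
python3 -m inch '[0,0,0,3.4,2.1,0,255, 0,0,0,3.4,2.1,0,255, 0,0,0,3.4,2.1,-4,255, 0,0,0,3.4,2.1,-8,255, 0,0,0,3.4,2.1,-10.3,255, 0,0,0,3.4,2.1,-10.3,255, 0,0,0,3.4,2.1,-10.3,255]'
python3 - <<'E'
from h import *
for n in("scene","wrist"):
    p,d=vision.camera(n); cv2.imwrite(f"pics/{n}1.png",p[:,:,::-1])
a=cv2.resize(cv2.imread("pics/scene1.png")[140:280,210:400],None,fx=2.5,fy=2.5,interpolation=2)
b=cv2.resize(cv2.imread("pics/wrist1.png"),(466,350))
cv2.imwrite("pics/c2.png",np.hstack([a[:,:330],b]))
E
```

```text
time_s: 2.68
eef_pos: [0.6108, 0.183, 0.1657]
orientation: [1.0, -0.005, -0.001, 0.0]
ft_force: [1.5, -0.7, -0.3]
grip_width: 0.001
finger_force: 0.0
```

View pics/c2.png

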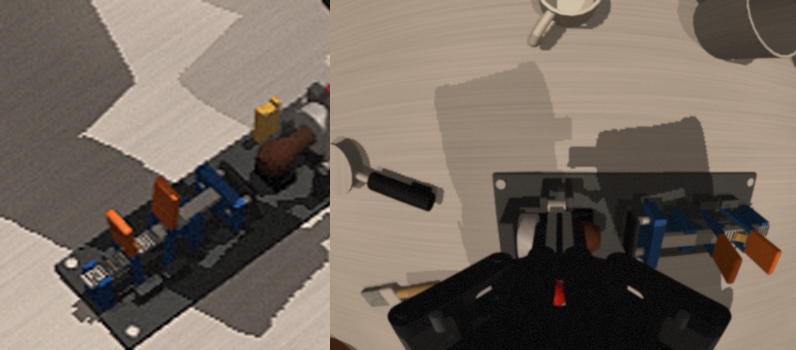

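The fingers stand right behind the ball: wrist inset (560,293), aligned with it along the clamp's line. Starting the swing.

```bash
python3 -m inch '[0,0,0,-2,0.4,0,255, 0,0,0,-4,0.4,0,255, 0,0,0,-5.9,0.4,0,255, 0,0,0,-7.0,0.4,-0.6,255, 0,0,0,-7.9,0.4,-1.1,255, 0,0,0,-9,0.4,-1.3,255, 0,0,0,-10,0.4,-1.5,255, 0,0,0,-10,0.4,-1.5,255]'
python3 - <<'E'
from h import *
p,d=vision.camera("scene"); cv2.imwrite("pics/s2.png",cv2.resize(p[120:240,270:400,::-1],None,fx=4,fy=4,interpolation=2))
Q=cloud(d,vision.camera_model("scene")); i=p.astype(int)
k=(i[...,0]>130)&(i[...,1]<70)&(i[...,2]<70)&(Q[...,1]>.1)&(abs(Q[...,0]-.5)<.2); print(k.sum(), np.median(Q[k],0) if k.any() else '')
E
```

```text
time_s: 3.45
eef_pos: [0.5098, 0.1882, 0.1523]
orientation: [1.0, -0.004, 0.001, -0.0]
ft_force: [-0.6, -0.5, -0.1]
grip_width: 0.001
finger_force: 0.0
0
```

View pics/s2.png

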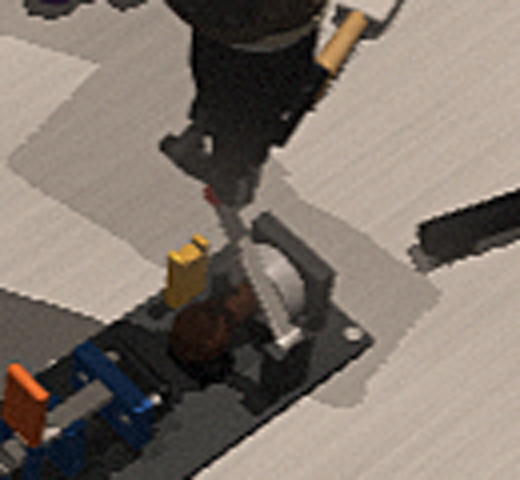

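The latch is following: the ball at (210,195) is ahead of the fingertips, with the strap leaning over the neck. Continuing down to the catch.

```bash
python3 -m inch '[0,0,0,-1.2,-0.1,-0.7,255, 0,0,0,-2.3,-0.1,-1.6,255, 0,0,0,-3.2,-0.1,-2.6,255, 0,0,0,-4.0,-0.1,-3.6,255, 0,0,0,-4.7,-0.1,-4.7,255, 0,0,0,-5.3,-0.1,-5.8,255, 0,0,0,-5.6,-0.1,-6.8,255, 0,0,0,-5.8,-0.1,-7.8,255, 0,0,0,-5.8,-0.1,-8.0,255, 0,0,0,-5.8,-0.1,-8.1,255]'
```

```text
time_s: 4.33
eef_pos: [0.4532, 0.1872, 0.0703]
orientation: [1.0, -0.004, -0.0, 0.0]
ft_force: [-4.1, 0.3, 8.2]
grip_width: 0.002
finger_force: 4.5
```

```bash
python3 -m inch '[0,0,0,0,0,4,255, 0,0,0,0,0,8,255, 0,0,0,0,0,13,200, 0,0,0,3,-5,16,100, 0,0,0,7,-9,16,0, 0,0,0,7,-13,16,0, 0,0,0,7,-17,16,0, 0,0,0,7,-21.5,16,0, 0,0,0,7,-21.5,16,0, 0,0,0,7,-21.5,16,0]'
python3 - <<'E'
from h import *
p,d=vision.camera("scene"); 
T,e=vision.camera("top"); q,f=vision.camera("wrist"); cv2.imwrite("pics/w3.png",q[:,:,::-1])
cv2.imwrite("pics/s3.png",np.hstack([cv2.resize(p[150:270,230:370,::-1],(400,343),interpolation=2),cv2.resize(T[170:245,205:292,::-1],(398,343),interpolation=2)]))
Q=cloud(d,vision.camera_model("scene")); i=p.astype(int)
k=(i[...,0]>110)&(i[...,1]<60)&(i[...,2]<60)&(Q[...,1]>.1)&(abs(Q[...,0]-.5)<.2)&(abs(Q[...,1]-.19)<.05); print(k.sum(), np.median(Q[k],0) if k.any() else '')
print(r.get_state()["eef_pos"],r.get_state()["grip_width"])
E
```

```text
time_s: 5.17
eef_pos: [0.5237, -0.0329, 0.2312]
orientation: [1.0, -0.006, 0.001, 0.001]
ft_force: [-0.2, -0.3, 1.0]
grip_width: 1.001
finger_force: 0.0
15 [0.46041736 0.18542224 0.06733803]
[ 0.52294863 -0.02800777  0.23067893] 0.9980927263920101
```

View pics/s3.png

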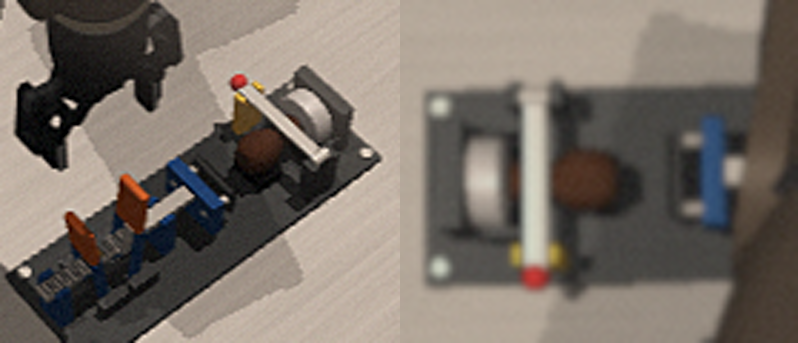

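View pics/w3.png

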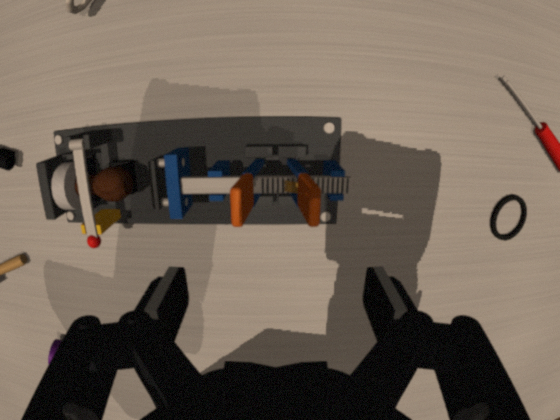

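The latch is closed: in the left crop the ball sits at (240,82) with the strap lying in the yellow catch, and its measured top surface is about 67 mm. The levers are centred between the open fingers (wrist view 240/308, 198). Descending next.

```bash
cat >> h.py <<'E'
C=np.array([.5235,.0815]);PSI=-.0076
def station(P):
    q=P[...,:2]-C; c,s=np.cos(PSI),np.sin(PSI)
    return np.stack([c*q[...,0]+s*q[...,1],-s*q[...,0]+c*q[...,1],P[...,2]],-1)
def wrist():
    m=vision.camera_model("wrist"); p,d=vision.camera("wrist")
    v,u=np.mgrid[:420,:560]; x=(u-m['cx'])/m['fx'];y=(v-m['cy'])/m['fy'];t=np.hypot(x,y)+1e-9
    k=np.tan(np.minimum(t,1.5))/t
    c=np.stack([x*k*d,y*k*d,d],-1);T=m['world_from_camera']
    return p,station(c@T[:3,:3].T+T[:3,3])
def look():
    p,S=wrist(); i=p.astype(int); R,G,B=i[...,0],i[...,1],i[...,2]
    ok=(abs(S[...,0])<.034)&(S[...,2]<.08)
    j=ok&(B>R*1.8)&(B>60)&(S[...,1]>-.03)&(S[...,2]>.06)
    h=ok&(R>B*1.6)&(R>40)&(S[...,1]>.03)&(S[...,1]<.1)&(S[...,2]>.04)
    f=lambda a:(np.percentile(a,[2,50,98])*1000).round(1)
    print("head y",j.sum(),f(S[j][:,1]),"z",f(S[j][:,2]));
    if h.sum()>5: print("handle y",h.sum(),f(S[h][:,1]),"z",f(S[h][:,2]))
    for n,k in(("green",(G>R*1.5)&(G>B*1.5)&(G>50)),("red",(R>2*G)&(R>2*B)&(R>90))):
        k=k&(abs(S[...,0])<.034)&(S[...,1]>-.03)&(S[...,1]<.06); 
        if k.sum()>2: print(n,k.sum(),f(S[k][:,1]),f(S[k][:,0]))
    s=r.get_state(); print(s["time_s"],"width",round(85*float(s["grip_width"]),1),s["finger_force"])
    return p,S
E
python3 -c "
from h import *
look()"
python3 -m inch '[0,0,0,0,0,-4,0, 0,0,0,0,0,-8,0, 0,0,0,0,0,-11,0, 0,0,0,0,0,-13,0, 0,0,0,0,0,-14.4,0, 0,0,0,0,0,-14.4,0]'
python3 -c "
from h import *
p,S=look(); cv2.imwrite('pics/w4.png',p[:,:,::-1])"
```

```text
head y 777 [-15.4  -9.1  -2.7] z [65.9 67.4 68.7]
handle y 763 [55.7 70.7 93.9] z [51.2 58.1 62.9]
5.3667 width 85.0 0.0
time_s: 5.87
eef_pos: [0.5217, -0.0263, 0.0837]
orientation: [1.0, -0.003, -0.002, -0.0]
ft_force: [0.7, 0.5, -0.4]
grip_width: 1.001
finger_force: 0.0
head y 1829 [-15.8  -9.5  -2.7] z [66.1 67.3 68.6]
handle y 1569 [54.1 65.9 96.4] z [46.9 56.9 62.6]
5.9167 width 84.9 0.0
```

View pics/w4.png

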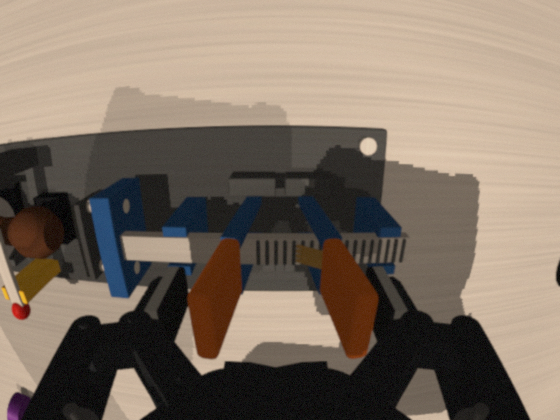

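The wrist view shows both orange levers at (215,300) and (350,300) bracketed by the open fingers, with the jaw at (118,235) still fully back. First stroke.

```bash
python3 -m inch '[0,0,0,0,0,0,60, 0,0,0,0,0,0,90, 0,0,0,0,0,0,120, 0,0,0,0,0,0,150, 0,0,0,0,0,0,180, 0,0,0,0,0,0,180, 0,0,0,0,0,0,180]'
python3 -c "
from h import *
look()"
python3 -m inch '[0,0,0,0,0,0,100, 0,0,0,0,0,0,30, 0,0,0,0,0,0,30, 0,0,0,0,0,0,30]'
python3 -c "
from h import *
look()"
```

```text
time_s: 6.5
eef_pos: [0.5244, -0.0289, 0.0887]
orientation: [1.0, -0.004, 0.003, 0.001]
ft_force: [-1.5, -9.9, 12.8]
grip_width: 0.301
finger_force: 15.2
head y 1622 [-2.3  3.9 10.9] z [66.  67.3 68.5]
handle y 1539 [53.9 65.7 96.2] z [46.6 56.9 62.6]
6.55 width 25.8 15.178640045633074
time_s: 6.88
eef_pos: [0.5232, -0.028, 0.0872]
orientation: [1.0, -0.004, 0.001, 0.0]
ft_force: [-0.0, -4.1, -3.0]
grip_width: 0.849
finger_force: 1.8
head y 1642 [-2.3  3.9 10.8] z [66.1 67.3 68.6]
handle y 1517 [53.9 65.7 95.3] z [47.  57.  62.4]
6.9333 width 75.0 0.15717359412519727
```

```bash
python3 -m inch '[0,0,0,0,0,0,90, 0,0,0,0,0,0,130, 0,0,0,0,0,0,180, 0,0,0,0,0,0,180, 0,0,0,0,0,0,180, 0,0,0,0,0,0,100, 0,0,0,0,0,0,30, 0,0,0,0,0,0,30, 0,0,0,0,0,0,30]'
python3 -c "
from h import *
look()"
```

```text
time_s: 7.68
eef_pos: [0.5227, -0.0278, 0.0862]
orientation: [1.0, -0.004, 0.0, 0.0]
ft_force: [0.6, -4.1, -2.6]
grip_width: 0.853
finger_force: 1.8
head y 1543 [ 7.6 13.9 20.9] z [66.  67.3 68.5]
handle y 1530 [54.  65.6 95.5] z [47.1 57.1 62.6]
7.7333 width 75.0 0.5623540584929287
```

```bash
python3 -m inch '[0,0,0,0,0,0,90, 0,0,0,0,0,0,130, 0,0,0,0,0,0,180, 0,0,0,0,0,0,180, 0,0,0,0,0,0,180, 0,0,0,0,0,0,100, 0,0,0,0,0,0,30, 0,0,0,0,0,0,30, 0,0,0,0,0,0,30]'
python3 -c "
from h import *
look()"
```

```text
time_s: 8.48
eef_pos: [0.5226, -0.0278, 0.086]
orientation: [1.0, -0.004, -0.0, 0.0]
ft_force: [-0.2, -3.3, -3.3]
grip_width: 0.851
finger_force: 1.8
head y 1453 [17.7 24.  31. ] z [66.  67.3 68.5]
handle y 1340 [53.2 67.8 95.8] z [48.3 57.9 62.7]
8.5333 width 74.8 0.6946388731012121
```

```bash
python3 -m inch '[0,0,0,0,0,0,90, 0,0,0,0,0,0,130, 0,0,0,0,0,0,180, 0,0,0,0,0,0,180, 0,0,0,0,0,0,180]'
python3 -c "
from h import *
look()"
python3 -m inch '[0,0,0,0,0,0,100, 0,0,0,0,0,0,30, 0,0,0,0,0,0,30, 0,0,0,0,0,0,30]'
python3 -c "
from h import *
look()"
```

```text
time_s: 8.95
eef_pos: [0.5238, -0.0288, 0.0875]
orientation: [1.0, -0.004, 0.002, 0.001]
ft_force: [-1.6, -13.1, 14.7]
grip_width: 0.301
finger_force: 18.9
head y 1349 [26.  32.2 39.4] z [66.  67.3 68.6]
handle y 1296 [55.  69.4 95.9] z [48.  57.9 62.5]
green 31 [24.3 25.7 26.6] [-25.8  17.6  24.1]
9.0 width 25.7 19.12205824826742
time_s: 9.33
eef_pos: [0.5226, -0.0278, 0.0859]
orientation: [1.0, -0.004, -0.0, -0.0]
ft_force: [-0.1, -3.8, -2.1]
grip_width: 0.849
finger_force: 1.8
head y 1401 [22.2 28.5 35.5] z [66.  67.3 68.5]
handle y 1295 [55.  69.  94.8] z [48.8 57.9 62.6]
9.3833 width 74.8 0.709195090457797
```

Green just started to show at full squeeze, and the bar slipped back on release as described. The last stroke goes in small steps.

```bash
python3 -m inch '[0,0,0,0,0,0,50, 0,0,0,0,0,0,70, 0,0,0,0,0,0,80, 0,0,0,0,0,0,85, 0,0,0,0,0,0,90, 0,0,0,0,0,0,90]'
python3 -c "
from h import *
look()"
```

```text
time_s: 9.88
eef_pos: [0.5232, -0.0282, 0.0866]
orientation: [1.0, -0.004, 0.001, 0.0]
ft_force: [0.0, -6.5, 5.7]
grip_width: 0.645
finger_force: 3.5
head y 1396 [22.4 28.6 35.8] z [65.9 67.3 68.5]
handle y 1293 [55.2 69.  94.8] z [48.7 57.9 62.6]
9.9333 width 55.0 3.467065840959549
```

```bash
python3 -m inch '[0,0,0,0,0,0,97, 0,0,0,0,0,0,104, 0,0,0,0,0,0,111, 0,0,0,0,0,0,118, 0,0,0,0,0,0,125, 0,0,0,0,0,0,125]'
python3 -c "
from h import *
look()"
```

```text
time_s: 10.43
eef_pos: [0.5235, -0.0289, 0.087]
orientation: [1.0, -0.004, 0.001, 0.001]
ft_force: [-2.0, -12.4, 10.3]
grip_width: 0.511
finger_force: 7.7
head y 1371 [24.1 30.4 37.4] z [66.  67.3 68.5]
handle y 1289 [54.8 69.  95.7] z [48.5 58.  62.6]
10.4833 width 43.3 7.668297551572323
```

```bash
python3 -m inch '[0,0,0,0,0,0,130, 0,0,0,0,0,0,135, 0,0,0,0,0,0,140, 0,0,0,0,0,0,145, 0,0,0,0,0,0,145, 0,0,0,0,0,0,145]'
python3 -c "
from h import *
p,S=look()
a=cv2.resize(p[150:320,0:200,::-1],None,fx=4,fy=4,interpolation=2)[:600]; cv2.imwrite('pics/w5.png',a)"
```

```text
time_s: 10.98
eef_pos: [0.5237, -0.0288, 0.0874]
orientation: [1.0, -0.004, 0.002, 0.001]
ft_force: [-2.2, -12.0, 14.4]
grip_width: 0.433
finger_force: 9.1
head y 1340 [26.3 32.6 39.6] z [66.  67.3 68.6]
handle y 1286 [55.1 69.4 95.6] z [48.5 57.8 62.5]
green 40 [24.6 25.6 27. ] [-25.8  17.2  24.1]
11.0333 width 36.9 9.278910412540426
```

View pics/w5.png

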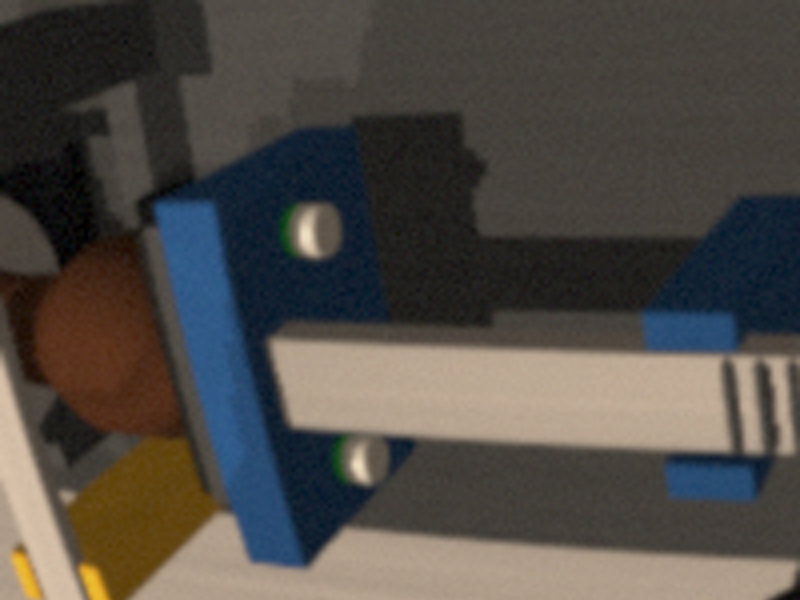

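Thin green collars show at (290,230) and (342,460) behind the white pin tips, with no red, so compression is about 6 mm. About 1 mm more puts it mid-green.

```bash
python3 -m inch '[0,0,0,0,0,0,149, 0,0,0,0,0,0,155, 0,0,0,0,0,0,155, 0,0,0,0,0,0,155, 0,0,0,0,0,0,155, 0,0,0,0,0,0,155]'
python3 -c "
from h import *
p,S=look()
a=cv2.resize(p[150:320,0:200,::-1],None,fx=4,fy=4,interpolation=2)[:600]; cv2.imwrite('pics/w6.png',a)"
```

```text
time_s: 11.53
eef_pos: [0.5237, -0.0288, 0.0875]
orientation: [1.0, -0.004, 0.002, 0.001]
ft_force: [-3.0, -11.8, 16.0]
grip_width: 0.397
finger_force: 9.9
head y 1337 [27.4 33.5 40.6] z [66.  67.3 68.5]
handle y 1282 [54.8 69.1 95.2] z [48.5 58.  62.6]
green 70 [24.8 26.4 28. ] [-26.   17.8  24.1]
11.5833 width 33.7 10.26748718926683
```

View pics/w6.png

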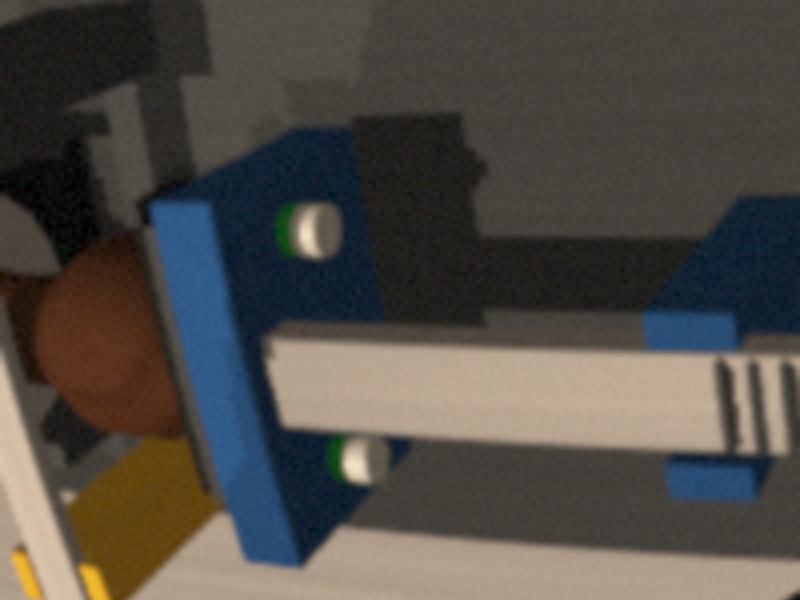

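Green is clear on both pins, at (287,230) and (337,458), with no red. The handle stayed still as the jaw advanced, so the tamper is home. The strap is still in its catch and the levers are held squeezed, so I'm handing in.

```bash
python3 -c "
from rig import r
print(r.sign_off())"
```

```text
the job is handed in; nothing more can be done
None
```

The job is handed in: the latch is down in its catch, the tamper is pressed home, and the levers are still held squeezed with about 7 mm on the gauge pins, green and no red.

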